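Click the pink nail tip round to the curing lamp

ROBOT

A 7-joint arm with a two-finger parallel gripper is mounted at the origin on the work surface. World frame = base frame: x ahead of the robot, y to its left, z up, the work surface at z = 0. Lengths are in m, angles in rad, forces in N, time in s.
With the tool pointing down it reaches from about 0.4 to 0.9 m from the base axis. Payload 5.5 kg.
Tool frame: the origin (TCP) lies at the very end of the fingers, on their centre line; the grasp point (between the pads) lies 19 mm behind it; z points along the fingers, y is the line along which they close (so a half turn about z gives the same grasp; the last joint's range is limited). The gripper opens to 92 mm and grips with 3 to 60 N. Pads are 19 mm wide; open, the fingers measure 130 mm over their backs; the gripper's body (75 mm by 190 mm) begins 47 mm behind the grasp point.
Start: joints at [-1.076, 0.501, -0.427, 1.55, 0.221, 1.138, -0.21], TCP at [0.149, 0.633, 0.227] pointing down, gripper open.
Joint ranges: [-2.88, 2.88], [-0.31, 2.03], [-1.54, 1.56], [0.2, 2.42], [-1.41, 4.55], [0.19, 2.02], [-2.57, 2.57]. Speed limits (rad/s): [2.57, 2.57, 3.14, 3.14, 3.14, 3.14, 3.14].

INTERFACE

Orientations are given as a 3x3 rotation matrix whose columns are the frame's x, y, z axes.
In Python, from plant import bot, optics gives the robot as it stands.
- The arm moves only by the tool servo_tool, never from a script. Its argument "steps" is a list of rows, each an object with "travel": the shift along the tool's x, y, z in m, a list of three; "turn": the turn about the tool's z in rad. A call has exactly 10 rows; each row is the pose to reach, as a shift and turn from the pose commanded when the call began, along the tool's axes at that moment; what a row does not reach only later rows make up. A row lasts 1/10 s, in which the tool goes at most 50 mm and 8.59 degrees, less where a joint would pass 70% of its speed; a pose out of reach is approached as far as the arm can. A call with a gripper value outside its range is refused whole. "grip" is the closure, from 0 (fully open) to 1 (shut), set as the call begins (left out, the last holds). The fingers move at their own pace and stop on an object; the grip force is fixed at half the most. Time passes only in rows, so rows that repeat a pose let the fingers close, or fill a call up. It gives the time, the measured TCP pose, the force, the opening and the grip force at its end, in the units of the state.
- bot.sense(): the state, without advancing time (a new reading comes with each control period).
- optics.snapshot(name): name is "scene" or "top" or "wrist"; returns the picture (400x640x3 uint8, blue, green, red); there is no depth.
- optics.camera_info(name): a dict with "K" (3x3 intrinsics, pixels), "rvec" (rotation vector, rad) and "tvec" (3), from world to camera coordinates, as OpenCV has them. Camera axes: x right, y down, z forward; pixel columns grow to the right and rows downward; lengths in m; the calibration is good to about 2 mm. A picture is of the moment at which its call begins: read the wrist's pose just before it. camera_info takes no time and is no camera call; for the wrist camera it gives the pose at the moment of the call.
- bot.finish_job(): hands the job in; it is judged then, once.
The state is a dict: "t": time; "qpos": joint angles; "joint_velocities": joint speeds; "effort": joint torques, N m; "tcp_pos": TCP position; "tool_rot": TCP orientation; "contact_force": force on the tool from outside, world axes, zero at the start; "torque": the same for the moment, N m; "gripper_width": finger opening in m; "grasp_force": force on a finger pad.
Only numpy, scipy, OpenCV 4.12 (cv2) and the standard library are available. Lean on these libraries where they do the work, as an engineer would, in place of code of your own. Each camera call takes 0.05 s, during which the arm holds its last target. There are 200 camera calls.

TASK

Pump the blue-knobbed lever of the little index table, one full stroke per click, until the pink nail tip stands under the white ring lamp, then let the lever spring back home. Turn the disc with the lever only: do not push the disc or the nail tips themselves.

Things in the scene. Friction and masses are not known exactly. Their poses are not given: they have to be found in the camera images.
- carousel: Aluminium disc with 12 saw teeth, 224 mm across, on a low grey base fixed to the table. Origin on its upright axis, at table height; top face 42 mm up. 12 seats 30 degrees apart at 85 mm radius, one of them at the lamp; five hold 42 mm tall nail-tip stands (pink, lilac, mint, white, black). A ratchet lets it turn anticlockwise only, seen from above; it stays where left.
- lever_knob (a point): Centre, 85 mm up, of the lever's blue upright knob: 24 mm diameter, 34 mm tall, on a 12 mm post. It circles the disc's axis at 172 mm radius, outside the disc, and starts at its home stop. Pushed anticlockwise seen from above (3 to 5 N): 4 degrees free, then it carries the disc 30 degrees (one seat) to a hard stop 34 degrees from home. A 1 N spring returns it; the disc stays.
- pink_mid (a point): Centre, 21 mm above its foot, of the pink nail-tip stand: a loose pawn-like stand, all pink, with a 26 mm round foot and an 34 x 20 mm oval nail tip on top, 42 mm tall, about 30 g, in a shallow seat on the disc. It starts two, three or four seats before the lamp (60, 90 or 120 degrees clockwise of it, seen from above).
- lamp_spot (a point): Where a stand's centre is when its seat is right under the white ring lamp: 64 mm above the table, 85 mm from the disc's axis. Fixed to the base; x points away from the disc's axis, z up. The ring (73 mm across) hangs 118 mm up on a post in line with it, 155 mm from the axis. The lever's home is 163 degrees anticlockwise from it about the disc's axis, its far stop 197 degrees.
Mind the look-alikes: they are no part of the job. What is shaped like the part that bears pink_mid but yellow is not meant.

How it is judged:
At the end, for the whole second after the job is handed in: The pink stand stands upright (within 10 degrees) within 15 mm of the place under the lamp, the disc is at rest, and the lever has sprung back to within about 8 degrees of home (horizontal distance between pink_mid and lamp_spot below 0.015 m and angle between pink_mid's own z axis and vertical below 0.17 rad and angular speed of carousel below 0.1 rad/s and y of lever_knob in the frame of lamp_spot above 0.025 m); the robot touches nothing.
It fails at once if the robot pushes the disc, rather than the lever (more than 1 N) (contact force between any of the fingers, the arm and carousel above 1 N).
It fails at once if the robot pushes a nail-tip stand (more than 1 N) (contact force between any of the fingers, the arm and stand_pink above 1 N or contact force between any of the fingers, the arm and stand_lilac above 1 N or contact force between any of the fingers, the arm and stand_mint above 1 N).
It also fails if it takes over 51 s, if anything falls off the work surface, if the arm or the gripper's body presses on something with over 40 N, if the wrist force passes 120 N, or if a joint passes its speed limit or range.

## Working session

There is one attempt and no reset: what is moved stays moved. The work goes in short steps, Python scripts to look and compute and a tool call to move; the robot and the scene stay as the last step left them, time stands still between calls to the robot, and variables do not carry over. Pictures are saved under pics/ and viewed, at most 10 in all, crops included, and the job is handed in when it is done.

Besides the shell and the picture viewer there is one more tool, called after "Request:" by a JSON object that holds its "fn" and its "kwargs", one argument or row to a line. servo_tool: Moves the arm, as the interface text tells. Its arguments: {"type":"object","properties":{"steps":{"type":"array","items":{"type":"object","properties":{"travel":{"type":"array","items":{"type":"number"}},"turn":{"type":"number"}}}},"grip":{"type":"number"}},"required":["steps"]}

```bash
mkdir -p pics; python3 - <<'E'
from plant import bot, optics
import cv2,numpy as np
s=bot.sense();print(s['t'],s['tcp_pos'],np.round(s['tool_rot'],3).tolist(),s['gripper_width'])
for n in("scene","top"):
    cv2.imwrite(f"pics/{n}0.png",optics.snapshot(n));c=optics.camera_info(n);print(n,[np.round(c[k],4).tolist() for k in c])
E
```

```text
0.0 [0.14923032 0.63191061 0.22566167] [[-0.973, 0.23, -0.0], [0.23, 0.973, -0.002], [0.0, -0.002, -1.0]] 0.09187997642693264
scene [[[364.4726, 0.0, 317.8909], [0.0, 364.4726, 197.6041], [0.0, 0.0, 1.0]], [2.4485, 0.9714, -0.2809], [-0.3902, -0.3551, 0.9675]]
top [[[361.0586, 0.0, 318.2995], [0.0, 361.0586, 202.0745], [0.0, 0.0, 1.0]], [2.161, -2.2195, 0.1156], [-0.0511, 0.619, 0.7003]]
```

View pics/scene0.png

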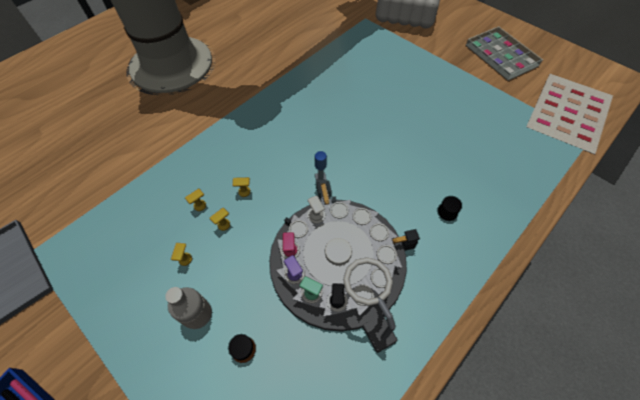

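View pics/top0.png

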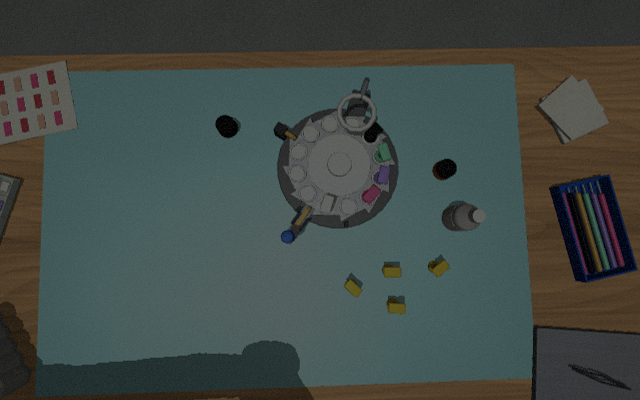

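The scene view shows the blue knob at (321,160), pink at (289,243) and the ring at (368,282). In the top view they are at (288,237), (371,194) and (357,112), with the hub at about (339,164). The yellow stands lie loose off the disc. The only pink stand is the one on the disc, so that is the one meant. I'll confirm it in a crop while triangulating.

```bash
cat > h.py <<'E'
import cv2,numpy as np
from plant import bot,optics
def P(n):
    c=optics.camera_info(n);R=cv2.Rodrigues(np.array(c["rvec"],float))[0];return np.array(c["K"]),R,np.array(c["tvec"],float).reshape(3)
def ray(n,uv):
    K,R,t=P(n);d=R.T@np.linalg.solve(K,[*uv,1]);return -R.T@t,d/np.linalg.norm(d)
def plane(n,uv,z):
    o,d=ray(n,uv);return o+d*(z-o[2])/d[2]
def tri(a,b):
    (o1,d1),(o2,d2)=ray(*a),ray(*b)
    s=np.linalg.lstsq(np.c_[d1,-d2],o2-o1,rcond=None)[0];p,q=o1+s[0]*d1,o2+s[1]*d2
    return (p+q)/2,np.linalg.norm(p-q)
def blob(im,lo,hi,box):
    x0,y0,x1,y1=box;m=cv2.inRange(cv2.cvtColor(im,cv2.COLOR_BGR2HSV),lo,hi)[y0:y1,x0:x1]
    n,l,st,c=cv2.connectedComponentsWithStats(m);i=1+st[1:,4].argmax();return c[i]+[x0,y0],st[i,4]
E
python3 - <<'E'
from h import *
S=cv2.imread("pics/scene0.png");T=cv2.imread("pics/top0.png")
B=((105,120,40),(125,255,255));K=((160,90,60),(179,255,255))
ks=blob(S,*B,(300,140,345,180));kt=blob(T,*B,(270,220,310,255));ps=blob(S,*K,(275,225,305,262));pt=blob(T,*K,(355,180,388,208))
print(ks,kt,ps,pt)
k,e=tri(("scene",ks[0]),("top",kt[0]));print("knob",k,e)
p,e2=tri(("scene",ps[0]),("top",pt[0]));print("pink top",p,e2)
h,e3=tri(("scene",(339,251)),("top",(339.5,164)));print("hub",h,e3)
r,e4=tri(("scene",(368,282)),("top",(357,112)));print("ring",r,e4)
ang=lambda v:np.degrees(np.arctan2(v[1]-h[1],v[0]-h[0]));
for n,v in(("knob",k),("pink",p),("ring",r)):print(n,ang(v),np.hypot(*(v-h)[:2]))
a=cv2.resize(S[140:350,250:430],None,fx=2.8,fy=2.8,interpolation=2);cv2.imwrite("pics/crop.png",a)
E
```

```text
(array([319.99382716, 159.50617284]), np.int32(162)) (array([286.9765625, 236.25     ]), np.int32(128)) (array([288.60288809, 243.93140794]), np.int32(277)) (array([370.31979695, 194.04568528]), np.int32(197))
knob [ 0.55135586 -0.00742637  0.08940104] 9.35566266803469e-05
pink top [ 0.62623163 -0.16509144  0.07375813] 0.00027552064477439264
hub [ 0.69050495 -0.10953596  0.05065193] 0.003490143249164808
ring [ 0.77140175 -0.13874729  0.11779588] 0.002301421898622914
knob 143.72824690781852 0.1725944393915487
pink -139.16107921948586 0.08495569764299939
ring -19.85433227424916 0.08600926434389904
```

View pics/crop.png

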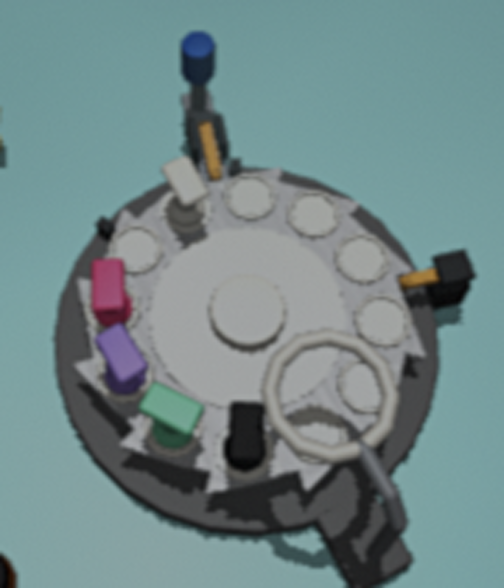

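The crop confirms it: the pink stand (crop 110,290) sits on the disc. It is at −139° and the lamp at about −19°, so it needs four strokes. The lever home is at 143.7° and its far stop at 177.7°. The tool's y axis is already nearly tangent there, so I'll cage the knob loosely between the fingers.

Request:
{"fn": "servo_tool", "kwargs": {
  "grip": 0.45,
  "steps": [
    {"travel": [-0.04, -0.0145, 0]},
    {"travel": [-0.08, -0.029, 0]},
    {"travel": [-0.12, -0.0435, 0]},
    {"travel": [-0.16, -0.058, 0]},
    {"travel": [-0.2, -0.0725, 0]},
    {"travel": [-0.24, -0.087, 0]},
    {"travel": [-0.28, -0.1015, 0]},
    {"travel": [-0.32, -0.116, 0]},
    {"travel": [-0.36, -0.1305, 0]},
    {"travel": [-0.395, -0.145, 0]}
  ]
}}

```text
schema error: expected keys travel, turn
```

Request:
{"fn": "servo_tool", "kwargs": {
  "steps": [
    {"travel": [-0.014, -0.0385, 0]},
    {"travel": [-0.028, -0.077, 0]},
    {"travel": [-0.042, -0.1155, 0]},
    {"travel": [-0.057, -0.154, 0]},
    {"travel": [-0.0715, -0.1925, 0]},
    {"travel": [-0.086, -0.231, 0]},
    {"travel": [-0.1, -0.2695, 0]},
    {"travel": [-0.114, -0.308, 0]},
    {"travel": [-0.128, -0.3465, 0]},
    {"travel": [-0.143, -0.385, 0]}
  ]
}}

```text
schema error: expected keys travel, turn
```

```bash
python3 - <<'E'
from h import *
s=bot.sense();print(s['t'],s['tcp_pos'],np.round(s['tool_rot'],3).tolist(),s['gripper_width'],s['contact_force'])
W=optics.snapshot("wrist");cv2.imwrite("pics/w1.png",W)
u,a=blob(W,(105,120,40),(125,255,255),(0,0,640,400));print(u,a,plane("wrist",u,.089))
E
```

```text
0.1 [0.14925291 0.63199758 0.22576466] [[-0.973, 0.23, -0.0], [0.23, 0.973, -0.002], [0.0, -0.002, -1.0]] 0.09183006903840545 [ 0.43185114  0.11767167 -1.26084804]Traceback (most recent call last):
  File "<stdin>", line 4, in <module>
  File "h.py", line 15, in blob
    n,l,st,c=cv2.connectedComponentsWithStats(m);i=1+st[1:,4].argmax();return c[i]+[x0,y0],st[i,4]
                                                     ~~~~~~~~~~~~~~~^^
ValueError: attempt to get argmax of an empty sequence
```

View pics/w1.png

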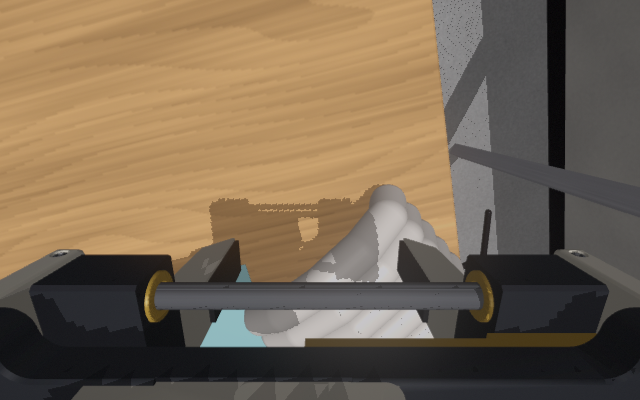

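The moves were refused because every row needs a "turn". The wrist view still shows the start place: wood, a towel, and the fingers at (240,300) and (400,300). I'll send them again with "turn" included.

Request:
{"fn": "servo_tool", "kwargs": {
  "grip": 0.45,
  "steps": [
    {"travel": [-0.04, -0.0145, 0], "turn": 0},
    {"travel": [-0.08, -0.029, 0], "turn": 0},
    {"travel": [-0.12, -0.0435, 0], "turn": 0},
    {"travel": [-0.16, -0.058, 0], "turn": 0},
    {"travel": [-0.2, -0.0725, 0], "turn": 0},
    {"travel": [-0.24, -0.087, 0], "turn": 0},
    {"travel": [-0.28, -0.1015, 0], "turn": 0},
    {"travel": [-0.32, -0.116, 0], "turn": 0},
    {"travel": [-0.36, -0.1305, 0], "turn": 0},
    {"travel": [-0.395, -0.145, 0], "turn": 0}
  ]
}}

```text
t: 1.15
tcp_pos: [0.5023, 0.3989, 0.2264]
tool_rot: [[-0.973, 0.231, 0.0], [0.231, 0.973, -0.001], [-0.0, -0.001, -1.0]]
contact_force: [0.5, -0.7, 0.6]
gripper_width: 0.0504
grasp_force: 0.0
```

Request:
{"fn": "servo_tool", "kwargs": {
  "steps": [
    {"travel": [-0.014, -0.0385, 0], "turn": 0},
    {"travel": [-0.028, -0.077, 0], "turn": 0},
    {"travel": [-0.042, -0.1155, 0], "turn": 0},
    {"travel": [-0.057, -0.154, 0], "turn": 0},
    {"travel": [-0.0715, -0.1925, 0], "turn": 0},
    {"travel": [-0.086, -0.231, 0], "turn": 0},
    {"travel": [-0.1, -0.2695, 0], "turn": 0},
    {"travel": [-0.114, -0.308, 0], "turn": 0},
    {"travel": [-0.128, -0.3465, 0], "turn": 0},
    {"travel": [-0.143, -0.385, 0], "turn": 0}
  ]
}}

```text
t: 2.15
tcp_pos: [0.5508, -0.0084, 0.2266]
tool_rot: [[-0.973, 0.23, -0.0], [0.23, 0.973, 0.0], [0.0, -0.0, -1.0]]
contact_force: [1.1, -0.4, 0.2]
gripper_width: 0.0504
grasp_force: 0.0
```

```bash
python3 - <<'E'
from h import *
s=bot.sense();print(s['t'],s['tcp_pos'],np.round(s['tool_rot'],3).tolist(),s['gripper_width'],s['contact_force'])
W=optics.snapshot("wrist");cv2.imwrite("pics/w2.png",W)
u,a=blob(W,(105,120,40),(125,255,255),(0,0,640,400));print(u,a,plane("wrist",u,.089))
E
```

```text
2.15 [ 0.55081426 -0.00836344  0.22657486] [[-0.973, 0.23, -0.0], [0.23, 0.973, 0.0], [0.0, -0.0, -1.0]] 0.05036636446903606 [ 1.05847686 -0.41882272  0.1511405 ]
[320.20303605 191.88804554] 527 [ 0.55074765 -0.01559994  0.089     ]
```

View pics/w2.png

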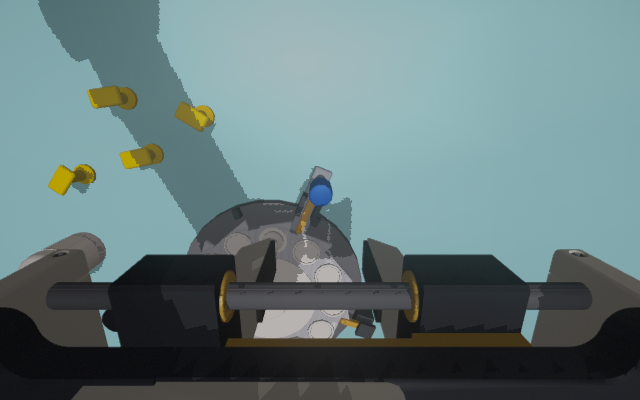

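The knob is at (320,192) in the wrist view, midway between the fingers. The two measurements of it agree to about 7 mm, inside the 13 mm of play on each side. I'll lower the cage over it.

Request:
{"fn": "servo_tool", "kwargs": {
  "steps": [
    {"travel": [0, -0.003, 0.015], "turn": 0},
    {"travel": [0, -0.003, 0.03], "turn": 0},
    {"travel": [0, -0.003, 0.045], "turn": 0},
    {"travel": [0, -0.003, 0.06], "turn": 0},
    {"travel": [0, -0.003, 0.075], "turn": 0},
    {"travel": [0, -0.003, 0.09], "turn": 0},
    {"travel": [0, -0.003, 0.105], "turn": 0},
    {"travel": [0, -0.003, 0.12], "turn": 0},
    {"travel": [0, -0.003, 0.135], "turn": 0},
    {"travel": [0, -0.003, 0.15], "turn": 0}
  ]
}}

```text
t: 3.2
tcp_pos: [0.5503, -0.0094, 0.0759]
tool_rot: [[-0.973, 0.23, -0.0], [0.23, 0.973, 0.0], [0.0, 0.0, -1.0]]
contact_force: [0.4, -0.2, -0.3]
gripper_width: 0.0502
grasp_force: 0.0
```

```bash
python3 - <<'E'
from h import *
h=np.array([.6905,-.1095]);a=np.radians(143.7);R=bot.sense()['tool_rot'];print(bot.sense()['tcp_pos'])
p0=h+.172*np.array([np.cos(a),np.sin(a)])
for d in range(0,39,2):
    b=a+np.radians(d);p=h+.172*np.array([np.cos(b),np.sin(b)])
    print(d,np.round((R.T@[*(p-p0),0])*1000,1)[:2])
E
```

```text
[ 0.55031603 -0.00941463  0.07586353]
0 [0. 0.]
2 [ 2.3 -5.6]
4 [  4.3 -11.2]
6 [  6.2 -16.9]
8 [  7.8 -22.7]
10 [  9.3 -28.5]
12 [ 10.5 -34.4]
14 [ 11.6 -40.3]
16 [ 12.4 -46.2]
18 [ 13.  -52.2]
20 [ 13.5 -58.2]
22 [ 13.7 -64.2]
24 [ 13.7 -70.2]
26 [ 13.5 -76.2]
28 [ 13.1 -82.2]
30 [ 12.4 -88.2]
32 [ 11.6 -94.1]
34 [  10.6 -100. ]
36 [   9.3 -105.9]
38 [   7.9 -111.7]
```

Request:
{"fn": "servo_tool", "kwargs": {
  "steps": [
    {"travel": [0, -0.01, 0], "turn": 0},
    {"travel": [0.003, -0.02, 0], "turn": 0},
    {"travel": [0.006, -0.03, 0], "turn": 0},
    {"travel": [0.009, -0.04, 0], "turn": 0},
    {"travel": [0.01, -0.05, 0], "turn": 0},
    {"travel": [0.012, -0.06, 0], "turn": 0},
    {"travel": [0.013, -0.07, 0], "turn": 0},
    {"travel": [0.014, -0.08, 0], "turn": 0},
    {"travel": [0.014, -0.09, 0], "turn": 0},
    {"travel": [0.013, -0.1, 0], "turn": 0}
  ]
}}

```text
t: 4.2
tcp_pos: [0.5144, -0.1041, 0.0769]
tool_rot: [[-0.973, 0.229, -0.0], [0.229, 0.973, 0.001], [0.0, 0.001, -1.0]]
contact_force: [-2.0, 2.6, 0.2]
gripper_width: 0.0504
grasp_force: 1.2
```

Request:
{"fn": "servo_tool", "kwargs": {
  "steps": [
    {"travel": [0, -0.001, 0], "turn": 0},
    {"travel": [0, -0.002, 0], "turn": 0},
    {"travel": [0, -0.003, 0], "turn": 0},
    {"travel": [-0.001, -0.004, 0], "turn": 0},
    {"travel": [-0.001, -0.005, 0], "turn": 0},
    {"travel": [-0.001, -0.006, 0], "turn": 0},
    {"travel": [-0.001, -0.007, 0], "turn": 0},
    {"travel": [-0.002, -0.008, 0], "turn": 0},
    {"travel": [-0.002, -0.008, 0], "turn": 0},
    {"travel": [-0.002, -0.008, 0], "turn": 0}
  ]
}}

```text
t: 5.2
tcp_pos: [0.5148, -0.1122, 0.0767]
tool_rot: [[-0.973, 0.23, -0.0], [0.23, 0.973, 0.0], [0.0, 0.0, -1.0]]
contact_force: [-0.8, 1.3, 0.3]
gripper_width: 0.0508
grasp_force: 1.0
```

```bash
python3 - <<'E'
from h import *
S=optics.snapshot("scene");T=optics.snapshot("top")
cv2.imwrite("pics/s3.png",S)
for n,I in(("scene",S),("top",T)):
    u,a=blob(I,(160,90,60),(179,255,255),(275,225,330,330) if n=="scene" else (340,100,400,225))
    p=plane(n,u,.0735);print(n,u,a,p,np.degrees(np.arctan2(p[1]+.1095,p[0]-.6905)))
E
```

```text
scene [292.61666667 267.5       ] 300 [ 0.66109101 -0.18962826  0.0735    ] -110.15434401505671
top [381.94470046 175.53917051] 217 [ 0.66091462 -0.18878482  0.0735    ] -110.46321636896747
```

View pics/s3.png

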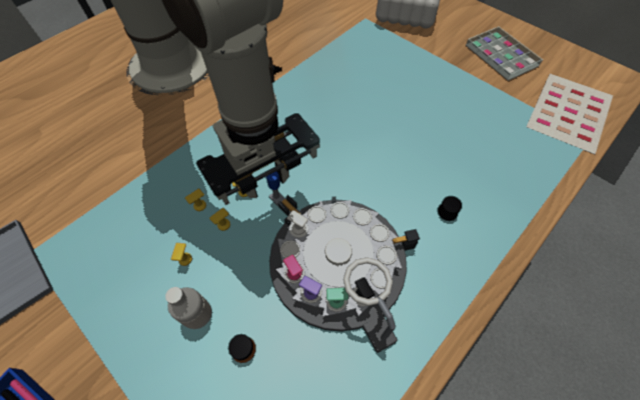

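Pink has moved 29° to (293,267) and the force is still low, so the lever isn't quite at the stop. I'll creep on.

Request:
{"fn": "servo_tool", "kwargs": {
  "steps": [
    {"travel": [0, -0.001, 0], "turn": 0},
    {"travel": [0, -0.002, 0], "turn": 0},
    {"travel": [0, -0.003, 0], "turn": 0},
    {"travel": [-0.001, -0.003, 0], "turn": 0},
    {"travel": [-0.001, -0.004, 0], "turn": 0},
    {"travel": [-0.001, -0.004, 0], "turn": 0},
    {"travel": [-0.001, -0.005, 0], "turn": 0},
    {"travel": [-0.001, -0.005, 0], "turn": 0},
    {"travel": [-0.001, -0.005, 0], "turn": 0},
    {"travel": [-0.001, -0.005, 0], "turn": 0}
  ]
}}

```text
t: 6.3
tcp_pos: [0.5148, -0.1149, 0.0765]
tool_rot: [[-0.974, 0.228, -0.0], [0.228, 0.974, 0.002], [0.001, 0.002, -1.0]]
contact_force: [-0.3, 7.6, -0.3]
gripper_width: 0.0507
grasp_force: 4.1
```

Contact with the hard stop. Now return and repeat the stroke.

Request:
{"fn": "servo_tool", "kwargs": {
  "steps": [
    {"travel": [0.002, 0.012, 0], "turn": 0},
    {"travel": [0.004, 0.024, 0], "turn": 0},
    {"travel": [0.004, 0.036, 0], "turn": 0},
    {"travel": [0.003, 0.048, 0], "turn": 0},
    {"travel": [0.002, 0.06, 0], "turn": 0},
    {"travel": [0.0, 0.072, 0], "turn": 0},
    {"travel": [-0.002, 0.084, 0], "turn": 0},
    {"travel": [-0.005, 0.096, 0], "turn": 0},
    {"travel": [-0.009, 0.108, 0], "turn": 0},
    {"travel": [-0.01, 0.113, 0], "turn": 0}
  ]
}}

```text
t: 7.3
tcp_pos: [0.5514, -0.008, 0.0767]
tool_rot: [[-0.974, 0.228, 0.001], [0.228, 0.974, 0.001], [-0.0, 0.001, -1.0]]
contact_force: [0.3, 0.4, -0.3]
gripper_width: 0.0505
grasp_force: 0.0
```

Request:
{"fn": "servo_tool", "kwargs": {
  "steps": [
    {"travel": [0, -0.01, 0], "turn": 0},
    {"travel": [0.003, -0.02, 0], "turn": 0},
    {"travel": [0.006, -0.03, 0], "turn": 0},
    {"travel": [0.009, -0.04, 0], "turn": 0},
    {"travel": [0.01, -0.05, 0], "turn": 0},
    {"travel": [0.012, -0.06, 0], "turn": 0},
    {"travel": [0.013, -0.07, 0], "turn": 0},
    {"travel": [0.014, -0.08, 0], "turn": 0},
    {"travel": [0.014, -0.09, 0], "turn": 0},
    {"travel": [0.013, -0.1, 0], "turn": 0}
  ]
}}

```text
t: 8.3
tcp_pos: [0.5138, -0.104, 0.0765]
tool_rot: [[-0.973, 0.229, -0.002], [0.229, 0.973, 0.001], [0.002, 0.001, -1.0]]
contact_force: [-2.2, 5.6, -0.8]
gripper_width: 0.0505
grasp_force: 2.1
```

Request:
{"fn": "servo_tool", "kwargs": {
  "steps": [
    {"travel": [0, -0.002, 0], "turn": 0},
    {"travel": [0, -0.004, 0], "turn": 0},
    {"travel": [-0.001, -0.006, 0], "turn": 0},
    {"travel": [-0.001, -0.008, 0], "turn": 0},
    {"travel": [-0.002, -0.009, 0], "turn": 0},
    {"travel": [-0.002, -0.01, 0], "turn": 0},
    {"travel": [-0.002, -0.011, 0], "turn": 0},
    {"travel": [-0.003, -0.012, 0], "turn": 0},
    {"travel": [-0.003, -0.013, 0], "turn": 0},
    {"travel": [-0.003, -0.013, 0], "turn": 0}
  ]
}}

```text
t: 9.3
tcp_pos: [0.5146, -0.1148, 0.0766]
tool_rot: [[-0.974, 0.228, -0.001], [0.228, 0.974, 0.003], [0.001, 0.002, -1.0]]
contact_force: [-2.1, 7.3, 1.3]
gripper_width: 0.0504
grasp_force: 3.7
```

```bash
cat > chk.py <<'E'
from h import *
S=optics.snapshot("scene");T=optics.snapshot("top");cv2.imwrite("pics/last.png",S)
for n,I in(("scene",S),("top",T)):
    u,a=blob(I,(160,90,60),(179,255,255),(275,225,395,330) if n=="scene" else (330,90,400,225))
    p=plane(n,u,.0735);print(n,u,a,p,np.degrees(np.arctan2(p[1]+.1095,p[0]-.6905)))
E
python3 chk.py
```

```text
scene [310.73111782 287.93353474] 331 [ 0.70642393 -0.19369797  0.0735    ] -79.29043322069323
top [382.85526316 152.35526316] 228 [ 0.70553332 -0.19241794  0.0735    ] -79.72369777969122
```

Pink is at −79.5°, exactly two seats on. Two more strokes to go.

Request:
{"fn": "servo_tool", "kwargs": {
  "steps": [
    {"travel": [0.002, 0.012, 0], "turn": 0},
    {"travel": [0.004, 0.024, 0], "turn": 0},
    {"travel": [0.004, 0.036, 0], "turn": 0},
    {"travel": [0.003, 0.048, 0], "turn": 0},
    {"travel": [0.002, 0.06, 0], "turn": 0},
    {"travel": [0.0, 0.072, 0], "turn": 0},
    {"travel": [-0.002, 0.084, 0], "turn": 0},
    {"travel": [-0.005, 0.096, 0], "turn": 0},
    {"travel": [-0.009, 0.108, 0], "turn": 0},
    {"travel": [-0.01, 0.113, 0], "turn": 0}
  ]
}}

```text
t: 10.4
tcp_pos: [0.5514, -0.008, 0.0767]
tool_rot: [[-0.974, 0.228, 0.001], [0.228, 0.974, 0.001], [-0.0, 0.001, -1.0]]
contact_force: [0.5, -0.2, 0.5]
gripper_width: 0.0505
grasp_force: 0.0
```

Request:
{"fn": "servo_tool", "kwargs": {
  "steps": [
    {"travel": [0, -0.01, 0], "turn": 0},
    {"travel": [0.003, -0.02, 0], "turn": 0},
    {"travel": [0.006, -0.03, 0], "turn": 0},
    {"travel": [0.009, -0.04, 0], "turn": 0},
    {"travel": [0.01, -0.05, 0], "turn": 0},
    {"travel": [0.012, -0.06, 0], "turn": 0},
    {"travel": [0.013, -0.07, 0], "turn": 0},
    {"travel": [0.014, -0.08, 0], "turn": 0},
    {"travel": [0.014, -0.09, 0], "turn": 0},
    {"travel": [0.013, -0.1, 0], "turn": 0}
  ]
}}

```text
t: 11.4
tcp_pos: [0.5138, -0.104, 0.0765]
tool_rot: [[-0.973, 0.229, -0.001], [0.229, 0.973, 0.001], [0.002, 0.001, -1.0]]
contact_force: [-0.6, 3.1, 0.5]
gripper_width: 0.0508
grasp_force: 1.3
```

Request:
{"fn": "servo_tool", "kwargs": {
  "steps": [
    {"travel": [0, -0.002, 0], "turn": 0},
    {"travel": [0, -0.004, 0], "turn": 0},
    {"travel": [-0.001, -0.006, 0], "turn": 0},
    {"travel": [-0.001, -0.008, 0], "turn": 0},
    {"travel": [-0.002, -0.009, 0], "turn": 0},
    {"travel": [-0.002, -0.01, 0], "turn": 0},
    {"travel": [-0.002, -0.011, 0], "turn": 0},
    {"travel": [-0.003, -0.012, 0], "turn": 0},
    {"travel": [-0.003, -0.013, 0], "turn": 0},
    {"travel": [-0.003, -0.013, 0], "turn": 0}
  ]
}}

```text
t: 12.4
tcp_pos: [0.5146, -0.1148, 0.0766]
tool_rot: [[-0.974, 0.228, -0.001], [0.228, 0.974, 0.003], [0.001, 0.002, -1.0]]
contact_force: [-0.5, 7.9, 1.5]
gripper_width: 0.0505
grasp_force: 3.7
```

```bash
python3 chk.py
```

```text
scene [337.07294833 296.59574468] 329 [ 0.74622806 -0.17521563  0.0735    ] -49.70144439744597
top [372.72772277 133.78217822] 202 [ 0.74208079 -0.17446248  0.0735    ] -51.55011003459241
```

Pink is at about −50°, so one stroke is left. After it I'll return and lift clear.

Request:
{"fn": "servo_tool", "kwargs": {
  "steps": [
    {"travel": [0.002, 0.012, 0], "turn": 0},
    {"travel": [0.004, 0.024, 0], "turn": 0},
    {"travel": [0.004, 0.036, 0], "turn": 0},
    {"travel": [0.003, 0.048, 0], "turn": 0},
    {"travel": [0.002, 0.06, 0], "turn": 0},
    {"travel": [0.0, 0.072, 0], "turn": 0},
    {"travel": [-0.002, 0.084, 0], "turn": 0},
    {"travel": [-0.005, 0.096, 0], "turn": 0},
    {"travel": [-0.009, 0.108, 0], "turn": 0},
    {"travel": [-0.01, 0.113, 0], "turn": 0}
  ]
}}

```text
t: 13.5
tcp_pos: [0.5514, -0.008, 0.0767]
tool_rot: [[-0.974, 0.228, 0.001], [0.228, 0.974, 0.001], [-0.0, 0.001, -1.0]]
contact_force: [-0.5, 0.7, -0.7]
gripper_width: 0.0502
grasp_force: 0.0
```

Request:
{"fn": "servo_tool", "kwargs": {
  "steps": [
    {"travel": [0, -0.01, 0], "turn": 0},
    {"travel": [0.003, -0.02, 0], "turn": 0},
    {"travel": [0.006, -0.03, 0], "turn": 0},
    {"travel": [0.009, -0.04, 0], "turn": 0},
    {"travel": [0.01, -0.05, 0], "turn": 0},
    {"travel": [0.012, -0.06, 0], "turn": 0},
    {"travel": [0.013, -0.07, 0], "turn": 0},
    {"travel": [0.014, -0.08, 0], "turn": 0},
    {"travel": [0.014, -0.09, 0], "turn": 0},
    {"travel": [0.013, -0.1, 0], "turn": 0}
  ]
}}

```text
t: 14.5
tcp_pos: [0.5138, -0.104, 0.0765]
tool_rot: [[-0.973, 0.229, -0.001], [0.229, 0.973, 0.001], [0.002, 0.001, -1.0]]
contact_force: [-2.5, 6.3, -0.1]
gripper_width: 0.0505
grasp_force: 2.0
```

Request:
{"fn": "servo_tool", "kwargs": {
  "steps": [
    {"travel": [0, -0.002, 0], "turn": 0},
    {"travel": [0, -0.004, 0], "turn": 0},
    {"travel": [-0.001, -0.006, 0], "turn": 0},
    {"travel": [-0.001, -0.008, 0], "turn": 0},
    {"travel": [-0.002, -0.009, 0], "turn": 0},
    {"travel": [-0.002, -0.01, 0], "turn": 0},
    {"travel": [-0.002, -0.011, 0], "turn": 0},
    {"travel": [-0.003, -0.012, 0], "turn": 0},
    {"travel": [-0.003, -0.013, 0], "turn": 0},
    {"travel": [-0.003, -0.013, 0], "turn": 0}
  ]
}}

```text
t: 15.5
tcp_pos: [0.5147, -0.1148, 0.0767]
tool_rot: [[-0.974, 0.228, -0.001], [0.228, 0.974, 0.003], [0.001, 0.002, -1.0]]
contact_force: [-1.5, 8.1, 1.4]
gripper_width: 0.0507
grasp_force: 3.7
```

Request:
{"fn": "servo_tool", "kwargs": {
  "steps": [
    {"travel": [0.002, 0.012, 0], "turn": 0},
    {"travel": [0.004, 0.024, 0], "turn": 0},
    {"travel": [0.004, 0.036, 0], "turn": 0},
    {"travel": [0.003, 0.048, 0], "turn": 0},
    {"travel": [0.002, 0.06, 0], "turn": 0},
    {"travel": [0.0, 0.072, 0], "turn": 0},
    {"travel": [-0.002, 0.084, 0], "turn": 0},
    {"travel": [-0.005, 0.096, 0], "turn": 0},
    {"travel": [-0.009, 0.108, 0], "turn": 0},
    {"travel": [-0.01, 0.113, 0], "turn": 0}
  ]
}}

```text
t: 16.5
tcp_pos: [0.5514, -0.008, 0.0767]
tool_rot: [[-0.974, 0.228, 0.001], [0.228, 0.974, 0.001], [-0.0, 0.001, -1.0]]
contact_force: [-0.2, -0.8, -0.5]
gripper_width: 0.0503
grasp_force: 0.0
```

Request:
{"fn": "servo_tool", "kwargs": {
  "steps": [
    {"travel": [0, 0, 0], "turn": 0},
    {"travel": [0, 0, 0], "turn": 0},
    {"travel": [0, 0, -0.015], "turn": 0},
    {"travel": [0, 0, -0.03], "turn": 0},
    {"travel": [0, 0, -0.045], "turn": 0},
    {"travel": [0, 0, -0.06], "turn": 0},
    {"travel": [0, 0, -0.08], "turn": 0},
    {"travel": [0, 0, -0.1], "turn": 0},
    {"travel": [0, 0, -0.12], "turn": 0},
    {"travel": [0, 0, -0.12], "turn": 0}
  ]
}}

```text
t: 17.5
tcp_pos: [0.5527, -0.0103, 0.2008]
tool_rot: [[-0.973, 0.231, 0.007], [0.231, 0.973, -0.0], [-0.007, 0.001, -1.0]]
contact_force: [1.2, -0.0, -0.2]
gripper_width: 0.0504
grasp_force: 0.0
```

Request:
{"fn": "servo_tool", "kwargs": {
  "steps": [
    {"travel": [0, 0.02, 0], "turn": 0},
    {"travel": [0, 0.04, 0], "turn": 0},
    {"travel": [0, 0.06, 0], "turn": 0},
    {"travel": [0, 0.08, 0], "turn": 0},
    {"travel": [0, 0.1, 0], "turn": 0},
    {"travel": [0, 0.12, 0], "turn": 0},
    {"travel": [0, 0.14, 0], "turn": 0},
    {"travel": [0, 0.16, 0], "turn": 0},
    {"travel": [0, 0.16, 0], "turn": 0},
    {"travel": [0, 0.16, 0], "turn": 0}
  ]
}}

```text
t: 18.5
tcp_pos: [0.5868, 0.1454, 0.1963]
tool_rot: [[-0.973, 0.229, -0.001], [0.229, 0.973, -0.001], [0.001, -0.001, -1.0]]
contact_force: [-0.3, -0.5, -0.9]
gripper_width: 0.0503
grasp_force: 0.0
```

```bash
python3 chk.py; python3 - <<'E'
from h import *
T=optics.snapshot("top");S=cv2.imread("pics/last.png")
for n,I,b in(("top",T,(260,200,340,260)),("scene",S,(260,140,345,200))):
    try:
        u,a=blob(I,(105,120,40),(125,255,255),b);print(n,u,a,plane(n,u,.089))
    except ValueError: print(n,"none")
E
```

```text
scene [364.58935361 288.48669202] 263 [ 0.76944611 -0.13561397  0.0735    ] -18.30330078358869
top [354.3027027  118.99459459] 185 [ 0.77178455 -0.14010703  0.0735    ] -20.633451817819523
top [286.92173913 236.2173913 ] 115 [ 0.5513817  -0.00733642  0.089     ]
scene [320.11464968 160.0955414 ] 157 [ 0.55229695 -0.00802728  0.089     ]
```

View pics/last.png

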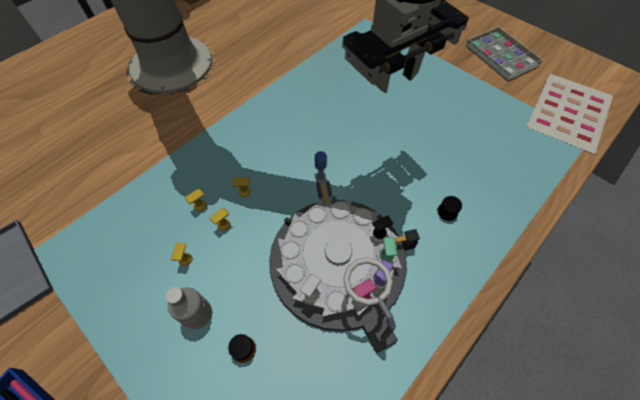

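The pink stand is upright under the ring at (364,288), the knob is back home at (320,160), and the arm is clear.

```bash
python3 -c "
from plant import bot
print(bot.finish_job())"
```

```text
the job is handed in; nothing more can be done
None
```

The job is handed in: four lever strokes brought the pink stand under the ring lamp (measured at about −19.5°, lamp at −19.3°), the lever sprang back home, and the arm is clear; the hand-in gave no verdict.

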